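# Empty the green tumbling barrel into its tray

### The arm

A 6-joint arm with a two-finger parallel gripper is mounted at the origin on the work surface. World frame = base frame: x ahead of the robot, y to its left, z up, the work surface at z = 0. Lengths are in m, angles in rad, forces in N, time in s.
With the tool pointing down it reaches from about 0.325 to 0.85 m from the base axis. Payload 4.4 kg.
Tool frame: the origin (TCP) lies at the very end of the fingers, on their centre line; the grasp point (between the pads) lies 19 mm behind it; z points along the fingers, y is the direction in which the jaws open and shut (so a half turn about z gives the same grasp; the last joint's range is limited). The gripper opens to 94 mm and grips with 3 to 60 N. Pads are 16 mm wide; open, the fingers measure 119 mm over their backs; the gripper's body (75 mm by 177 mm) begins 78 mm behind the grasp point.
Start: joints at [0.977, 0.207, 1.542, -0, 1.393, -0.15], TCP at [0.247, 0.519, 0.205] pointing down, gripper open.
Joint ranges: [-2.73, 2.73], [-0.86, 2.22], [0.23, 2.46], [-1.11, 4.25], [0.08, 2.63], [-2.82, 2.82]. Speed limits (rad/s): [2.79, 2.79, 3.14, 3.14, 3.14, 3.14].

### API

Orientations are given as a rotation vector (axis times angle).
In Python, from rig import * gives the robot as it stands.
- The arm moves only by the shell command python3 -m handwheel 'ROWS'. ROWS is a JSON object of lists of equal length, an entry for each row: "offset": the shift along the tool's x, y, z in mm, a list of three; "angular": the turn, a rotation vector about the tool's x, y, z in degrees, a list of three; "jaw": the opening in per cent of the stroke, from 0 (shut) to 100 (fully open). A call has 1 to 12 rows; each row shifts and turns the pose as measured when the row begins, along the tool's axes as they then stand; what a row does not reach is not made up. A row lasts 1/12 s, in which the tool goes at most 41.7 mm and 7.16 degrees, less where a joint would pass 70% of its speed; a pose out of reach is approached as far as the arm can. A call is refused whole if a number of a shift passes 41.7 or a number of a turn 7.16, either way. A call with a gripper value outside its range is refused whole. The fingers move at their own pace and stop on an object; the grip force is fixed at half the most. Time passes only in rows, so rows that do not move let the fingers close. It gives the time, the measured TCP pose, the force and the opening at its end, in the units of the state.
- state(): the state, without advancing time (a new reading comes with each control period).
- capture(name): name is "scene" or "top" or "wrist"; returns a dict with "img" (400x640x3 uint8, red, green, blue), "depth" (400x640 float32, m along the optical axis (not along the pixel's ray), 0 where there is no reading), "fovy" (degrees; the focal length in pixels is half the picture's height over the tangent of half this angle, whatever the lens; pixels are square), "cx", "cy" (the principal point, pixels), "R" (3x3) and "t" (3): a world point X has camera coordinates R X + t; the wrist camera has in their place "mount" (4x4, takes a point from camera to tool coordinates, whose origin is the TCP and whose axes are the flange's). Camera axes: x right, y down, z forward; pixel columns grow to the right and rows downward; lengths in m; the calibration is good to about 2 mm. A picture is of the moment at which its call begins: read the wrist's pose just before it.
- finish_job(): hands the job in, once; it reports no verdict.
The state is a dict: "time": time; "q": joint angles; "joint_velocities": joint speeds; "effort": joint torques, N m; "tool_pos": TCP position; "tool_rot": TCP orientation; "ft_force": force on the tool from outside, world axes, zero at the start; "ft_torque": the same for the moment, N m; "grip_width": opening from 0.0 (shut) to 1.0 (fully open).
Only numpy, scipy, OpenCV 4.12 (cv2) and the standard library are available. Lean on these libraries where they do the work, as an engineer would, in place of code of your own. Each camera call takes 0.05 s, during which the arm holds its last target.

### The job

The brass spacers in the green tumbling barrel are finished. Swing that barrel's crank over the top, away from the robot, until the barrel's open port faces straight down and both spacers have dropped into the tray under it; leave the barrel that way up, and leave the orange barrel as it is.

Things in the scene. Friction and masses are not known exactly. Their poses are not given: they have to be found in the camera images.
- green_barrel: barrel to empty: clear, six-sided, two 108 mm green end discs, on a level axle in a fixed grey cradle. Origin: mid-barrel on the axle, 130 mm above the table. Axes turn with it: y along the axle to the crank end, z out of the open port (one side, 48x84 mm, green lips). Middle of its crank grip: x -51.7, y 106, z -18.8 mm. Positive turn about y (grip over the top, to the far side) brings the port down
- brass_a: brass spacer, six-sided, 16 mm across its flats, 18 mm long, 28 g, loose in the green barrel; origin at its centre, y along its length. The tray it must drop into is fixed in the cradle, straight below the barrel: inside 142 mm by 106 mm (along the axle), walls 30 mm high, floor 4 mm above the table
- brass_b: second brass spacer, like the first, also in the green barrel. Both are free to fall out once the port, which starts 40 to 80 degrees from straight up on the far side, comes to face down; then the crank grip is 70 degrees past the top. The turn ends at a stop 12 degrees beyond that
- orange_crank (a point): middle of the crank grip of the other barrel (orange discs, grey spacers, own cradle, left or right of the green one): leave it. Grips of both are alike: black, 14 mm thick, 48 mm long, parallel to the axle, fixed on a 55 mm arm whose outer face is 80 mm from mid-barrel. They start 30 to 70 degrees short of the top, on the robot's side, need about 3 N to turn, and stay where left

How it is judged:
By the outcome, as a careful person would: the job done as asked, in the order asked, and still so for the second after the job is handed in, with the robot touching nothing.
It also fails if it takes over 38 s, if anything falls off the work surface, if the arm or the gripper's body presses on something with over 40 N, if the wrist force passes 120 N, or if a joint passes its speed limit or range.

## Working session

There is one attempt and no reset: what is moved stays moved. The work goes in short steps, Python scripts to look and compute and a shell command to move; the robot and the scene stay as the last step left them, time stands still between calls to the robot, and variables do not carry over. Pictures are saved under pics/ and viewed, and the job is handed in when it is done.

```bash
ls; mkdir -p pics; python3 - <<'E'
from rig import *
import cv2,numpy as np
s=state();print(s)
for n in("scene","top","wrist"):
    c=capture(n);cv2.imwrite(f"pics/{n}0.png",c["img"][:,:,::-1]);np.savez(f"pics/{n}0.npz",**c)
    print(n,c["fovy"],c["cx"],c["cy"],c.get("R"),c.get("t"),c.get("mount"))
E
```

```text
pics
{'time': 0.0, 'q': array([ 9.76508762e-01,  2.07363872e-01,  1.54296425e+00, -8.03057744e-06,
        1.39353002e+00, -1.50526754e-01]), 'joint_velocities': array([ 0.00154181, -0.00030159,  0.00124736, -0.00036778, -0.00032187,
       -0.00104598]), 'effort': array([ 2.07016740e-05, -3.70889211e+01, -2.81410146e+01,  6.95520965e-02,
        3.64425278e-02, -1.98400467e-04]), 'tool_pos': array([0.24642943, 0.51860362, 0.20431784]), 'tool_rot': array([-0.6911701 , -3.06377951,  0.00331835]), 'ft_force': array([ 0.65932663, -0.45648279,  0.05169302]), 'ft_torque': array([ 0.05803312, -0.02733589,  0.0232624 ]), 'grip_width': 0.999294426348482}
scene 50.42664798123484 326.5633557431019 199.85806665496236 [[ 0.64640296  0.76282436 -0.01619293]
 [ 0.52351859 -0.45885901 -0.71789742]
 [-0.55505991  0.45557371 -0.69596055]] [-0.34063296 -0.15916441  1.22898663] None
top 53.01841827792425 318.15983970304484 197.64634171390378 [[ 0.01805566 -0.99925598  0.03408043]
 [-0.98179883 -0.02416509 -0.18838019]
 [ 0.18906359 -0.0300588  -0.98150468]] [-0.01036032  0.54607858  1.02682392] None
wrist 64.91485918086651 316.857641483076 202.5555578087983 None None [[ 1.68899803e-04 -9.61864583e-01 -2.73526040e-01  7.85638935e-02]
 [ 9.99999960e-01  9.98319940e-05  2.66427784e-04 -2.30521437e-04]
 [-2.28960800e-04 -2.73526074e-01  9.61864561e-01 -1.79220375e-01]
 [ 0.00000000e+00  0.00000000e+00  0.00000000e+00  1.00000000e+00]]
```

View pics/scene0.png

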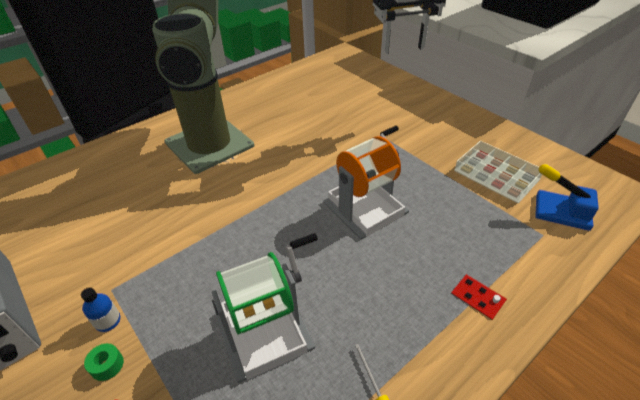

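View pics/top0.png

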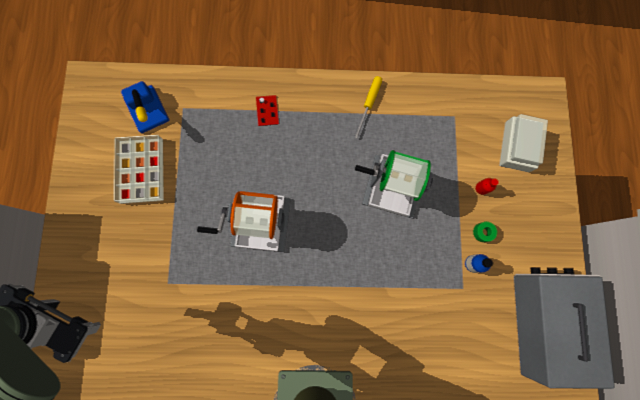

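The scene view has the green barrel near (255,290) with its grip at (303,241). In the top view the barrel is at (405,175) with the grip at (365,169) on its left (+y) side. The orange barrel is at (255,215) with its grip at (208,230). Next, enlarged crops.

```bash
python3 - <<'E'
import cv2
a=cv2.imread("pics/top0.png")[135:225,340:440];cv2.imwrite("pics/topc.png",cv2.resize(a,None,fx=6,fy=6,interpolation=cv2.INTER_CUBIC))
a=cv2.imread("pics/scene0.png")[225:385,205:325];cv2.imwrite("pics/scenec.png",cv2.resize(a,None,fx=3.7,fy=3.7,interpolation=cv2.INTER_CUBIC))
E
```

```text
(no output)
```

View pics/topc.png

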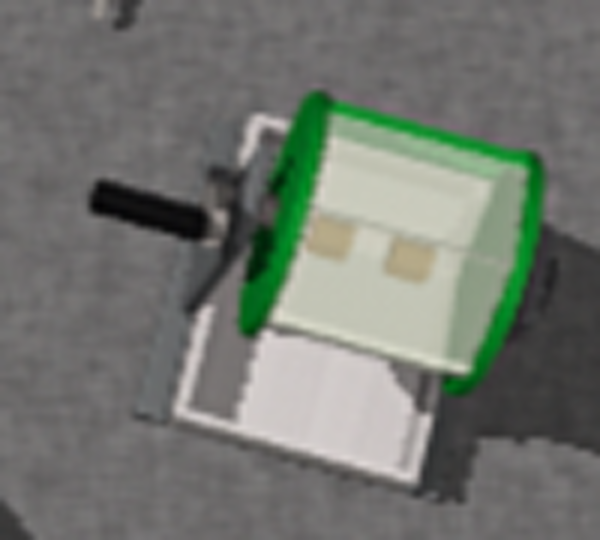

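View pics/scenec.png

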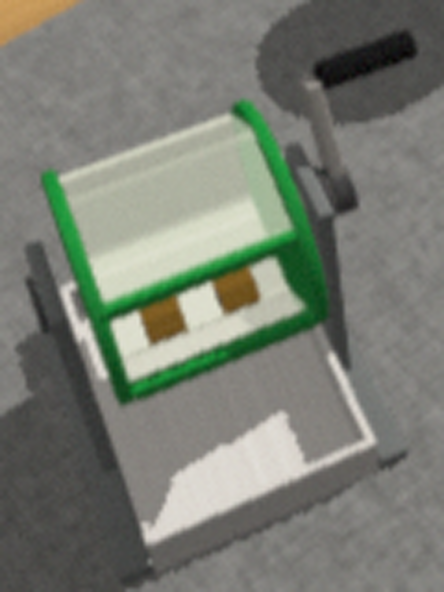

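```bash
cat > h.py <<'E'
import numpy as np,cv2
from scipy.spatial.transform import Rotation as Ro
def load(n): return dict(np.load(n))
def cloud(c,T=None):
    f=200/np.tan(np.radians(float(c["fovy"]))/2)
    v,u=np.mgrid[0:400,0:640]; d=c["depth"]
    P=np.stack([(u-c["cx"])/f*d,(v-c["cy"])/f*d,d],-1)
    return (P-c["t"])@c["R"]   # world
def tri(cs,ps):
    A=[];
    M=[]
    for c,p in zip(cs,ps):
        f=200/np.tan(np.radians(float(c["fovy"]))/2)
        K=np.array([[f,0,c["cx"]],[0,f,c["cy"]],[0,0,1.]])
        M.append(K@np.c_[c["R"],c["t"]])
    X=cv2.triangulatePoints(M[0],M[1],np.array(ps[0],float).reshape(2,1),np.array(ps[1],float).reshape(2,1)).ravel()
    return X[:3]/X[3]
E
python3 - <<'E'
from h import *
t,s=load("pics/top0.npz"),load("pics/scene0.npz")
print("grip outer",tri([t,s],[(356.2,167.5),(316.4,236.6)]),"inner",tri([t,s],[(373.8,172),(291.5,245.3)]))
for c,n,(x0,x1,y0,y1) in((t,"top",(350,440,140,225)),(s,"scene",(205,325,225,385))):
    P=cloud(c)[y0:y1,x0:x1];I=c["img"][y0:y1,x0:x1].astype(int);D=c["depth"][y0:y1,x0:x1]
    g=(I[...,1]>I[...,0]+50)&(I[...,1]>I[...,2]+30)&(D>0)
    b=(I.max(-1)<40)&(D>0)&(P[...,2]>.1)&(P[...,2]<.22)
    y=(I[...,0]>I[...,2]+50)&(I[...,0]>I[...,1]+15)&(D>0)
    for nm,m in(("green",g),("black",b),("brass",y)):
        Q=P[m]
        if len(Q)<5: print(n,nm,len(Q));continue
        print(n,nm,len(Q),"mean",Q.mean(0),"min",Q.min(0),"max",Q.max(0))
        if nm=="black":
            med=np.median(Q,0);Q=Q[np.linalg.norm(Q-med,axis=1)<.04]
            w,V=np.linalg.eigh(np.cov(Q.T));d=V[:,-1];print("  axis",d,Q.mean(0),"ext",np.ptp(Q@d))
E
# tray corners + green disc points
python3 - <<'E'
from h import *
t=load("pics/top0.npz");P=cloud(t)
for nm,p in dict(trayNR=(340+418/6,135+483/6),trayNL=(340+178/6,135+410/6),cradL=(340+150/6,135+412/6)).items():
    u,v=map(round,p);print(nm,(u,v),np.median(P[v-1:v+2,u-1:u+2].reshape(-1,3),0))
E
```

```text
grip outer [ 0.59918905 -0.0831833   0.17967225] inner [ 0.58796607 -0.12672692  0.18078235]
top green 424 mean [ 0.59799552 -0.20394358  0.16273924] min [ 0.531596   -0.26692153  0.00626937] max [ 0.66704721 -0.15307869  0.18891118]
top black 124 mean [ 0.59229991 -0.1158845   0.17270746] min [ 0.57512956 -0.27725632  0.10048663] max [ 0.62494676 -0.08140918  0.18886815]
  axis [-0.25430758 -0.96706159 -0.01093355] [ 0.59159267 -0.10441647  0.18356983] ext 0.04609925209427257
top brass 0
scene green 988 mean [ 0.62496862 -0.21747851  0.15774906] min [ 0.54968011 -0.27094706  0.09842807] max [ 0.65728635 -0.15741389  0.18842702]
scene black 185 mean [ 0.59607669 -0.10735456  0.18294184] min [ 0.58542413 -0.27932012  0.13277623] max [ 0.62435715 -0.08383936  0.18852826]
  axis [-0.26286776 -0.96480972  0.00653758] [ 0.59582026 -0.10602598  0.18371994] ext 0.04635545590663014
scene brass 315 mean [ 0.47024914 -0.18938964  0.05808773] min [ 2.78347270e-01 -2.40821734e-01  1.48103815e-04] max [ 0.6148484  -0.12768952  0.10647873]
trayNR (410, 216) [ 0.50795147 -0.25780462  0.01048607]
trayNL (370, 203) [ 0.53892485 -0.142436    0.02807175]
cradL (365, 204) [ 0.53908356 -0.13116737  0.00752613]
```

```bash
python3 - <<'E'
from h import *
from scipy.optimize import least_squares
t,s=load("pics/top0.npz"),load("pics/scene0.npz")
Q=[];B=[]
for c,(x0,x1,y0,y1) in((t,(350,440,140,225)),(s,(205,325,225,385))):
    P=cloud(c)[y0:y1,x0:x1];I=c["img"][y0:y1,x0:x1].astype(int);D=c["depth"][y0:y1,x0:x1]
    g=(I[...,1]>I[...,0]+50)&(I[...,1]>I[...,2]+30)&(D>0)&(P[...,2]>.08); Q.append(P[g])
    b=(I.max(-1)<45)&(D>0)&(np.linalg.norm(P-[.593,-.105,.181],axis=-1)<.035); B.append(P[b])
# grip cylinder radius 7 ; disc rims radius 54
G=np.vstack(Q);
for nm,Bk in (("top",B[0]),("scene",B[1]),("both",np.vstack(B))):
    def fg(p):
        a=p[3];yb=np.array([-np.sin(a),np.cos(a),0]);d=Bk-p[:3]
        al=d@yb;r=np.linalg.norm(d-np.outer(al,yb),axis=1)
        return np.r_[r-.007,np.maximum(np.abs(al)-.024,0),1e-2*(al.mean())]
    o=least_squares(fg,[.594,-.105,.178,-.26],loss="soft_l1",f_scale=.002);print(nm,len(Bk),o.x,np.degrees(o.x[3]),np.sqrt((o.fun**2).mean()))
    al=(Bk-o.x[:3])@np.array([-np.sin(o.x[3]),np.cos(o.x[3]),0]);print("  al",np.percentile(al,[1,99]))
a0=o.x[3]
for a in np.radians([-13,-15,-17]):
    yb=np.array([-np.sin(a),np.cos(a),0]);xb=np.array([np.cos(a),np.sin(a),0])
    al=G@yb;print(np.degrees(a),"along y",np.percentile(al,[1,5,50,95,99]), "grip along y",o.x[:3]@yb)
    h,e=np.histogram(al,40);print(h, e[0],e[-1])
    x=G@xb; m=(al>np.percentile(al,97)-.006)|(al<np.percentile(al,3)+.006)
    def fc(p): 
        r=np.hypot(x[m]-p[0],G[m,2]-.13);return np.maximum(r-.054,0)*3+np.minimum(r-.054,0)
    oc=least_squares(fc,[o.x[:3]@xb],loss="soft_l1",f_scale=.002);print("  xc",oc.x, "grip x",o.x[:3]@xb)
E
```

```text
top 103 [ 0.59357958 -0.10472518  0.17823999 -0.28242173] -16.181572938588015 0.001127419815120084
  al [-0.02318197  0.0226766 ]
scene 195 [ 0.59174714 -0.10525379  0.17944378 -0.24800001] -14.209353726059627 0.0008646980759586434
  al [-0.02261715  0.02335404]
both 298 [ 0.59245028 -0.10501511  0.17882033 -0.25540404] -14.633573524822094 0.0010451147657540708
  al [-0.02302022  0.0230157 ]
-13.0 along y [-0.12210406 -0.12086681 -0.06220158 -0.02507082 -0.02407475] grip along y 0.03094873484666524
[ 63 140 141  59  16  15  15  15  18  12  16  15  18  14  15  16  14  13
  15  15  13  14  15  11  14  16  13  13  13  15  13  15  14  16  15  16
 118 120 174 128] -0.12346473810443247 -0.023514623343700955
  xc [0.62717031] grip x 0.6008890792476441
-14.999999999999998 along y [-0.09978387 -0.09847551 -0.03880838 -0.00334773 -0.00294677] grip along y 0.05190060815337548
[ 46 136 167  46  15  14  17  12  18  15  14  16  16  15  16  14  15  15
  13  16  12  15  13  15  11  15  12  16  13  15  12  15  12  17  15  16
  15 186 142 208] -0.10148675736522988 -0.0020198478592528706
  xc [0.62893427] grip x 0.5994429385863181
-17.0 along y [-0.07834069 -0.07642207 -0.01551676  0.01936603  0.02034594] grip along y 0.07278924856372668
[ 38 110 156  80  16  15  17  14  15  17  13  16  16  16  16  14  17  14
  14  14  15  13  15  14  13  13  15  14  13  15  14  13  13  17  14  15
  47 186 182 142] -0.07970768135110066 0.020867454703958673
  xc [0.63064129] grip x 0.597266469041431
```

The measurements agree: the axle is yawed −15°, mid-barrel is near (0.594, −0.212), and the grip is at (0.592, −0.105, 0.178). That puts the grip about 31° short of the top. My plan is to push with closed, vertical fingers over the top, then press the grip down from above. First I'll work out the move to get there.

```bash
cat >> h.py <<'E'
A=np.radians(-15.);XB=np.array([np.cos(A),np.sin(A),0]);YB=np.array([-np.sin(A),np.cos(A),0])
XC,YC=.6285,-.053   # mid barrel in rotated coords
def W(x,y,z): return XB*(XC+x)+YB*(YC+y)+np.array([0,0,z])  # barrel-local offset, world z
def go(s,x,y,z):
    R=Ro.from_rotvec(s["tool_rot"]);p=W(x,y,z)
    # desired: tool z down, tool y along +-XB
    best=None
    for sg in(1,-1):
        Rd=Ro.from_matrix(np.c_[np.cross(sg*XB,[0,0,-1]),sg*XB,[0,0,-1]])
        rv=np.degrees((R.inv()*Rd).as_rotvec())
        if best is None or np.linalg.norm(rv)<np.linalg.norm(best): best=rv
    d=s["tool_pos"]-W(0,0,0)
    print("t",round(s["time"],2),"local",np.round([d@XB*1e3,d@YB*1e3,s["tool_pos"][2]*1e3],1),"F",np.round(s["ft_force"],1),"w",round(s["grip_width"],2))
    print("  need off mm",np.round(R.inv().apply(p-s["tool_pos"])*1e3,1),"ang",np.round(best,1),"q6",round(s["q"][5],2))
    print("  axes\n",np.round(R.as_matrix(),3))
E
python3 -c "
from rig import *;from h import *
go(state(),-.065,.106,.33); print(W(-.065,.106,.33))"
```

```text
t 0.15 local [-524.6  617.9  204.6] F [-0.9 -0.1 -0.2] w 1.0
  need off mm [-544.6 -420.5 -124.9] ang [-0.1  0.1 79.6] q6 -0.15
  axes
 [[-0.903  0.429 -0.001]
 [ 0.429  0.903 -0.001]
 [ 0.    -0.002 -1.   ]]
[ 0.55801661 -0.09465046  0.33      ]
```

```bash
python3 -m handwheel '{"offset":[[0,0,-40],[0,0,-40],[-20,0,-40],[-41,0,-10],[-41,0,0],[-41,0,0],[-41,0,0],[-41,0,0],[-41,0,0],[-41,0,0],[-41,0,0],[-41,0,0]],"angular":[[0,0,0],[0,0,0],[0,0,2],[0,0,4.3],[0,0,4.3],[0,0,4.3],[0,0,4.3],[0,0,4.3],[0,0,4.3],[0,0,4.3],[0,0,4.3],[0,0,4.3]],"jaw":[0,0,0,0,0,0,0,0,0,0,0,0]}'; python3 -c "
from rig import *;from h import *
go(state(),-.065,.106,.33)"
```

```text
time: 1.15
tool_pos: [0.5207, 0.2528, 0.3325]
tool_rot: [-1.733, -2.618, 0.019]
ft_force: [0.1, 0.9, -0.3]
grip_width: 0.187
t 1.15 local [-190.9  432.   332.5] F [ 0.1  0.9 -0.3] w 0.19
  need off mm [-334.4 -101.3    5.3] ang [-0.5  0.5 38. ] q6 -0.1
  axes
 [[-0.391  0.921 -0.008]
 [ 0.921  0.39  -0.009]
 [-0.005 -0.011 -1.   ]]
```

```bash
python3 -m handwheel '{"offset":[[-39,1.5,0],[-39,1.5,0],[-39,1.5,0],[-39,1.5,0],[-39,1.5,0],[-39,1.5,0],[-39,1.5,0],[-39,1.5,0],[-39,1.5,0],[0,0,0],[0,0,0]],"angular":[[0,0,4.2],[0,0,4.2],[0,0,4.2],[0,0,4.2],[0,0,4.2],[0,0,4.2],[0,0,4.2],[0,0,4.2],[0,0,4.2],[0,0,0],[0,0,0]],"jaw":[0,0,0,0,0,0,0,0,0,0,0]}'; python3 -c "
from rig import *;from h import *
s=state();go(s,-.065,.106,.33);go(s,-.065,.106,.16)"
```

```text
time: 2.07
tool_pos: [0.566, -0.115, 0.3275]
tool_rot: [-2.533, -1.854, 0.033]
ft_force: [-0.3, 0.8, 0.5]
grip_width: 0.005
t 2.07 local [-52.   88.4 327.5] F [-0.3  0.8  0.5] w 0.01
  need off mm [ 16.9 -13.8  -2.5] ang [-0.8  0.9 -2.6] q6 -0.04
  axes
 [[ 0.302  0.953 -0.018]
 [ 0.953 -0.302 -0.01 ]
 [-0.015 -0.014 -1.   ]]
t 2.07 local [-52.   88.4 327.5] F [-0.3  0.8  0.5] w 0.01
  need off mm [ 19.5 -11.4 167.4] ang [-0.8  0.9 -2.6] q6 -0.04
  axes
 [[ 0.302  0.953 -0.018]
 [ 0.953 -0.302 -0.01 ]
 [-0.015 -0.014 -1.   ]]
```

Now I'll correct the pose, hold above the grip, and look from the wrist.

```bash
python3 -m handwheel '{"offset":[[17,-14,0],[0,0,0]],"angular":[[-0.8,0.9,-2.6],[0,0,0]],"jaw":[0,0]}'; python3 - <<'E'
from rig import *;from h import *
s=state();go(s,-.065,.106,.16)
c=capture("wrist");cv2.imwrite("pics/w1.png",c["img"][:,:,::-1])
Rw=Ro.from_rotvec(s["tool_rot"]).as_matrix();m=c["mount"]
R=Rw@m[:3,:3];o=Rw@m[:3,3]+s["tool_pos"]
c["R"]=R.T;c["t"]=-R.T@o
P=cloud(c);I=c["img"]
b=(I.max(-1)<45)&(c["depth"]>0)&(np.linalg.norm(P-[.593,-.105,.181],axis=-1)<.05)
Q=P[b]-W(0,0,0);print(len(Q),"grip surf local",np.percentile(np.c_[Q@XB,Q@YB,Q[:,2]]*1e3,[2,50,98],axis=0))
g=(I[...,1]>I[...,0].astype(int)+50)&(I[...,1]>I[...,2].astype(int)+30)&(P[...,2]>.08)
Q=P[g]-W(0,0,0)
if len(Q):print("green",np.percentile(np.c_[Q@XB,Q@YB,Q[:,2]]*1e3,[1,50,99],axis=0))
E
```

```text
time: 2.23
tool_pos: [0.5574, -0.0948, 0.326]
tool_rot: [-2.49, -1.911, 0.0]
ft_force: [0.1, -0.3, 0.1]
grip_width: 0.008
t 2.23 local [-65.6 105.7 326. ] F [ 0.1 -0.3  0.1] w 0.01
  need off mm [  0.   1. 166.] ang [-0.1 -0.1  0. ] q6 -0.06
  axes
 [[ 0.259  0.966 -0.002]
 [ 0.966 -0.259  0.002]
 [ 0.002 -0.003 -1.   ]]
473 grip surf local [[-35.21196521  83.42981008 180.45482278]
 [-29.99995845 106.33435164 183.14270193]
 [-24.08113594 127.71345269 185.08874029]]
green [[-51.30230695 -19.6105519  102.66670677]
 [  6.62998297  49.42618841 162.60890044]
 [ 49.03696262  50.2703825  184.2493904 ]]
```

View pics/w1.png

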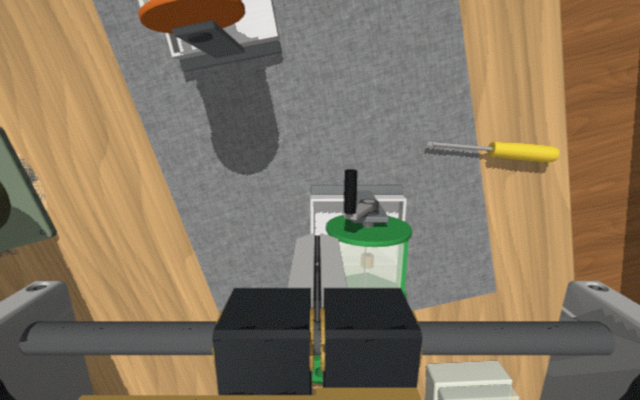

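The wrist view shows the grip at (350,190) beyond the green disc. It measures local x −30, y 106, top 185 mm, which matches the other views. I'll lower on the robot's side of it.

```bash
python3 -m handwheel '{"offset":[[0,0,40],[0,0,40],[0,0,40],[0,0,30],[0,0,16],[0,0,0]],"angular":[[0,0,0],[0,0,0],[0,0,0],[0,0,0],[0,0,0],[0,0,0]],"jaw":[0,0,0,0,0,0]}'; python3 -c "
from rig import *;from h import *
s=state();go(s,-.050,.106,.16)"
```

```text
time: 2.78
tool_pos: [0.5642, -0.093, 0.1582]
tool_rot: [2.476, 1.915, 0.006]
ft_force: [-0.1, -0.4, -0.1]
grip_width: 0.003
t 2.78 local [-59.5 109.2 158.2] F [-0.1 -0.4 -0.1] w 0.0
  need off mm [-3.3  9.5 -1.7] ang [0.6 0.2 0.4] q6 -0.06
  axes
 [[ 0.251  0.968  0.01 ]
 [ 0.968 -0.251 -0.007]
 [-0.004  0.011 -1.   ]]
```

```bash
python3 -m handwheel '{"offset":[[-2,5,-1],[-1,5,-1],[0,5,-1],[0,5,-1],[0,5,-1],[0,5,0],[0,5,0],[0,5,0]],"angular":[[0.6,0.2,0.4],[0,0,0],[0,0,0],[0,0,0],[0,0,0],[0,0,0],[0,0,0],[0,0,0]],"jaw":[0,0,0,0,0,0,0,0]}'; python3 - <<'E'
from rig import *;from h import *
s=state();go(s,.0,.106,.155)
c=capture("scene");cv2.imwrite("pics/s2.png",cv2.resize(c["img"][200:385,185:345,::-1],None,fx=3.2,fy=3.2))
E
```

```text
time: 3.45
tool_pos: [0.6038, -0.1049, 0.1714]
tool_rot: [-2.484, -1.915, 0.01]
ft_force: [-3.2, 0.3, -1.1]
grip_width: 0.008
t 3.45 local [-18.2 107.9 171.4] F [-3.2  0.3 -1.1] w 0.01
  need off mm [-2.  18.3 16.3] ang [-0.4  0.1  0.2] q6 -0.05
  axes
 [[ 0.255  0.967 -0.008]
 [ 0.967 -0.255  0.   ]
 [-0.002 -0.008 -1.   ]]
```

View pics/s2.png

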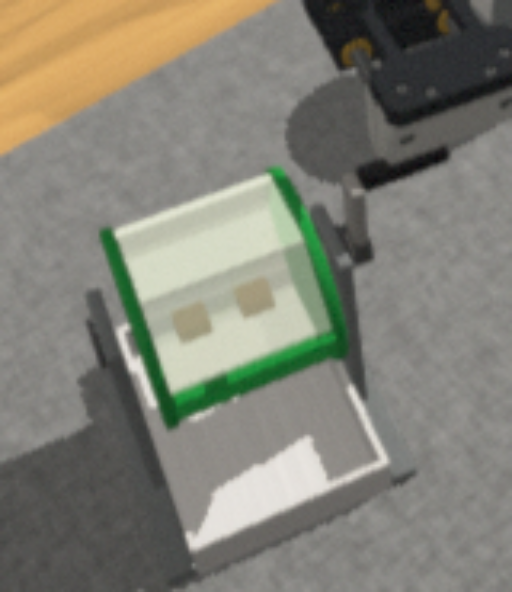

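The crank is now near the top: grip at crop (405,165), and both spacers still inside. The force is 3 N as expected. I'll continue along the arc.

```bash
python3 -m handwheel '{"offset":[[0,5,3],[0,5,3],[0,5,3],[0,5,2],[0,5,3],[0,4,3],[0,4,4]],"angular":[[0,0,0],[0,0,0],[0,0,0],[0,0,0],[0,0,0],[0,0,0],[0,0,0]],"jaw":[0,0,0,0,0,0,0]}'; python3 - <<'E'
from rig import *;from h import *
s=state();go(s,.016,.106,.152)
c=capture("scene");cv2.imwrite("pics/s3.png",cv2.resize(c["img"][200:385,185:345,::-1],None,fx=3.2,fy=3.2))
E
```

```text
time: 4.08
tool_pos: [0.6421, -0.115, 0.1514]
tool_rot: [2.488, 1.917, -0.002]
ft_force: [-2.6, 0.8, 2.7]
grip_width: 0.002
t 4.08 local [ 21.5 108.1 151.4] F [-2.6  0.8  2.7] w 0.0
  need off mm [-2.1 -5.5 -0.6] ang [-0.   0.1  0.2] q6 -0.05
  axes
 [[ 0.255  0.967 -0.001]
 [ 0.967 -0.255 -0.002]
 [-0.002 -0.    -1.   ]]
```

View pics/s3.png

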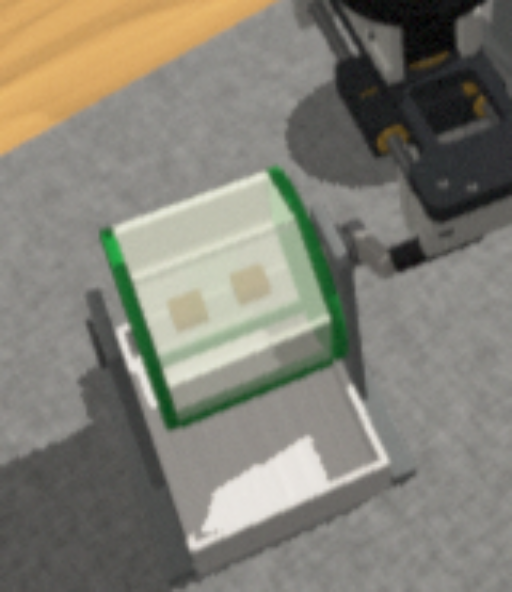

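The crank is now about 45–50° past the top, and the spacers are still inside. I'll back off, lift, and measure the grip before pressing from above.

```bash
python3 -m handwheel '{"offset":[[0,-8,0],[0,0,-25],[0,0,-30],[-2,5,-20],[0,0,0]],"angular":[[0,0,0],[0,0,0],[0,0,0],[0,0,0],[0,0,0]],"jaw":[0,0,0,0,0]}'; cat > m.py <<'E'
from rig import *;from h import *
import sys
s=state();go(s,.046,.106,.18)
for n in ("wrist","scene","top"):
    c=capture(n);cv2.imwrite(f"pics/{sys.argv[1]}{n}.png",c["img"][:,:,::-1])
    if n=="wrist":
        Rw=Ro.from_rotvec(s["tool_rot"]).as_matrix();m=c["mount"]
        R=Rw@m[:3,:3];o=Rw@m[:3,3]+s["tool_pos"];c["R"]=R.T;c["t"]=-R.T@o
    P=cloud(c);I=c["img"].astype(int);Q=P-W(0,0,0);L=np.stack([Q@XB,Q@YB,Q[...,2]],-1)
    b=(I.max(-1)<45)&(c["depth"]>0)&(abs(L[...,1]-.106)<.022)&(np.hypot(L[...,0],L[...,2]-.13)<.07)&(np.hypot(L[...,0],L[...,2]-.13)>.04)
    B=L[b]
    if len(B)<20: print(n,len(B));continue
    from scipy.optimize import least_squares
    f=lambda th:np.hypot(B[:,0]-.055*np.sin(th),B[:,2]-.13-.055*np.cos(th))-.007
    o=least_squares(f,[np.arctan2(np.median(B[:,0]),np.median(B[:,2])-.13)],loss="soft_l1",f_scale=.002)
    print(n,len(B),"theta",np.degrees(o.x),"rms",np.sqrt((o.fun**2).mean()),np.round(np.median(B,0)*1e3,1))
E
python3 m.py a
```

```text
time: 4.55
tool_pos: [0.6384, -0.1164, 0.2219]
tool_rot: [2.489, 1.917, -0.003]
ft_force: [-0.4, -0.2, 0.5]
grip_width: 0.009
t 4.55 local [ 18.3 105.8 221.9] F [-0.4 -0.2  0.5] w 0.01
  need off mm [ 0.2 27.7 41.8] ang [-0.1  0.1  0.2] q6 -0.05
  axes
 [[ 0.255  0.967 -0.001]
 [ 0.967 -0.255 -0.001]
 [-0.002 -0.001 -1.   ]]
wrist 799 theta [51.91502404] rms 0.0007810399664108778 [ 42.1 107.4 169.8]
scene 180 theta [49.17194116] rms 0.0011538997014338425 [ 46.5 105.8 171.6]
top 0
```

The grip is at about 51°. I'll move above it and press down to about 67° (tip at 158 mm), then measure.

```bash
python3 -m handwheel '{"offset":[[0,15,0],[0,15,10],[0,0,25],[0,0,5],[0,0,5],[0,0,5],[0,0,5],[0,0,5],[0,0,4]],"angular":[[0,0,0],[0,0,0],[0,0,0],[0,0,0],[0,0,0],[0,0,0],[0,0,0],[0,0,0],[0,0,0]],"jaw":[0,0,0,0,0,0,0,0,0]}'; python3 m.py b
```

```text
time: 5.45
tool_pos: [0.6714, -0.1241, 0.1506]
tool_rot: [2.48, 1.911, 0.011]
ft_force: [2.0, -0.3, 4.3]
grip_width: 0.006
t 5.45 local [ 52.2 106.9 150.6] F [ 2.  -0.3  4.3] w 0.01
  need off mm [ -0.9  -5.8 -29.5] ang [0.7 0.  0.2] q6 -0.05
  axes
 [[ 0.255  0.967  0.012]
 [ 0.967 -0.255 -0.004]
 [-0.001  0.012 -1.   ]]
wrist 439 theta [75.53362359] rms 0.005310984588817563 [ 52.6 121.  149.5]
scene 64 theta [74.56775982] rms 0.0011174295465690592 [ 56.7  91.3 150. ]
top 0
```

View pics/bscene.png

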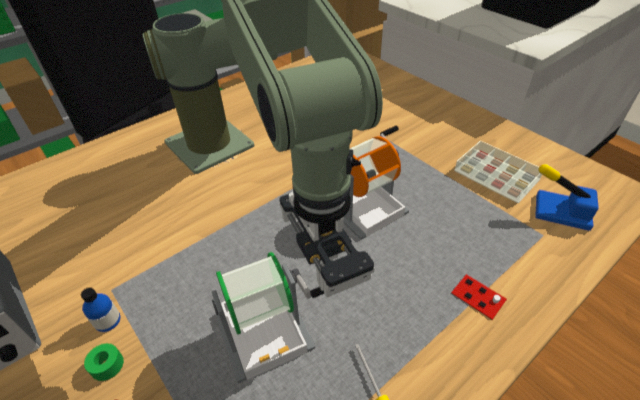

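Both spacers lie in the tray at about (265,357) and (281,349). The grip is near 75°, about 5° too far. I'll lift off and measure properly.

```bash
python3 -m handwheel '{"offset":[[0,0,-20],[0,-10,-30],[0,-15,-20],[0,-15,0],[0,0,0]],"angular":[[0,0,0],[-0.5,0,0],[0,0,0],[0,0,0],[0,0,0]],"jaw":[0,0,0,0,0]}'; python3 m.py c; python3 - <<'E'
import cv2
a=cv2.imread("pics/cscene.png")[215:385,185:345];cv2.imwrite("pics/cc.png",cv2.resize(a,None,fx=3.4,fy=3.4,interpolation=cv2.INTER_CUBIC))
E
```

```text
time: 6.02
tool_pos: [0.6195, -0.11, 0.2117]
tool_rot: [-2.48, -1.911, 0.012]
ft_force: [-0.3, -0.1, 0.9]
grip_width: 0.005
t 6.02 local [ -1.6 107.  211.7] F [-0.3 -0.1  0.9] w 0.0
  need off mm [-1.3 48.  31. ] ang [-0.8 -0.   0.2] q6 -0.06
  axes
 [[ 0.255  0.967 -0.013]
 [ 0.967 -0.255  0.004]
 [ 0.    -0.013 -1.   ]]
wrist 760 theta [76.875475] rms 0.0008051089408416382 [ 51.3 106.9 148.4]
scene 180 theta [74.67706089] rms 0.0011064089626273638 [ 56.5 105.8 150.2]
top 0
```

View pics/cc.png

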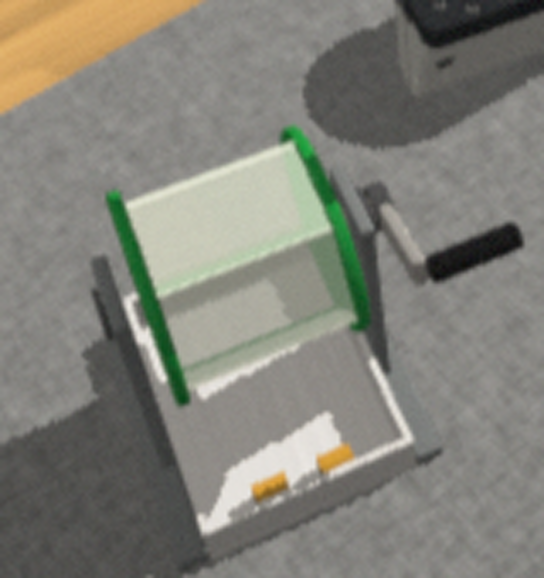

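View pics/cwrist.png

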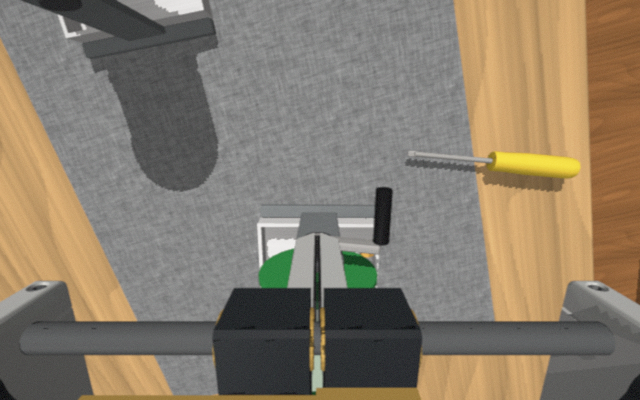

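The spacers are in the tray at crop (270,488) and (335,458), and the port is down, but the grip is about 5.5° past the target. I'll grasp the grip gently and lift it about 5 mm to correct that.

```bash
python3 -m handwheel '{"offset":[[-1,25,0],[0,25,0],[0,5,0],[0,0,0],[0,0,0]],"angular":[[-0.8,0,0.2],[0,0,0],[0,0,0],[0,0,0],[0,0,0]],"jaw":[45,45,45,45,45]}'; python3 - <<'E'
from rig import *;from h import *
s=state();go(s,.0534,.106,.1245)
E
```

```text
time: 6.58
tool_pos: [0.6737, -0.1257, 0.2028]
tool_rot: [-2.485, -1.907, 0.009]
ft_force: [-0.7, -0.7, 0.8]
grip_width: 0.321
t 6.58 local [ 54.8 105.9 202.8] F [-0.7 -0.7  0.8] w 0.32
  need off mm [ 0.  -0.6 78.3] ang [-0.6 -0.   0. ] q6 -0.05
  axes
 [[ 0.259  0.966 -0.01 ]
 [ 0.966 -0.259  0.003]
 [ 0.001 -0.011 -1.   ]]
```

```bash
python3 -m handwheel '{"offset":[[0,-1,5],[0,-0.5,20],[0,0,20],[0,0,15],[0,0,8],[0,0,2],[0,0,0]],"angular":[[-0.6,0,0],[0,0,0],[0,0,0],[0,0,0],[0,0,0],[0,0,0],[0,0,0]],"jaw":[45,45,45,45,45,45,45]}'; python3 - <<'E'
from rig import *;from h import *
s=state();go(s,.0534,.106,.1245)
E
```

```text
time: 7.17
tool_pos: [0.6664, -0.1232, 0.128]
tool_rot: [-2.489, -1.911, 0.003]
ft_force: [-0.3, -0.4, 0.5]
grip_width: 0.45
t 7.17 local [ 47.1 106.5 128. ] F [-0.3 -0.4  0.5] w 0.45
  need off mm [-0.5  6.3  3.5] ang [-0.2 -0.   0. ] q6 -0.05
  axes
 [[ 0.258  0.966 -0.004]
 [ 0.966 -0.258  0.002]
 [ 0.001 -0.004 -1.   ]]
```

```bash
python3 -m handwheel '{"offset":[[0,6,3],[0,0,0],[0,0,0]],"angular":[[0,0,0],[0,0,0],[0,0,0]],"jaw":[45,45,35]}'; python3 - <<'E'
from rig import *;from h import *
s=state();go(s,.0534,.106,.1245)
E
```

```text
time: 7.42
tool_pos: [0.6733, -0.125, 0.127]
tool_rot: [-2.491, -1.913, -0.0]
ft_force: [-0.3, -0.6, 0.8]
grip_width: 0.409
t 7.42 local [ 54.2 106.6 127. ] F [-0.3 -0.6  0.8] w 0.41
  need off mm [-0.6 -0.8  2.5] ang [-0.  -0.   0.1] q6 -0.05
  axes
 [[ 0.258  0.966 -0.001]
 [ 0.966 -0.258  0.001]
 [ 0.001 -0.001 -1.   ]]
```

Centred within about 1 mm. I'll close on the grip.

```bash
python3 -m handwheel '{"offset":[[0,-0.5,0],[0,0,0],[0,0,0],[0,0,0],[0,0,0]],"angular":[[0,0,0],[0,0,0],[0,0,0],[0,0,0],[0,0,0]],"jaw":[25,20,15,10,10]}'; python3 - <<'E'
from rig import *;from h import *
s=state();go(s,.0517,.106,.1323)
E
```

```text
time: 7.83
tool_pos: [0.6708, -0.1244, 0.1286]
tool_rot: [-2.487, -1.911, 0.005]
ft_force: [3.4, -0.7, -2.2]
grip_width: 0.139
t 7.83 local [ 51.7 106.5 128.6] F [ 3.4 -0.7 -2.2] w 0.14
  need off mm [-0.5  0.  -3.7] ang [-0.3 -0.   0.1] q6 -0.05
  axes
 [[ 0.258  0.966 -0.006]
 [ 0.966 -0.258  0.002]
 [ 0.    -0.006 -1.   ]]
```

```bash
python3 -m handwheel '{"offset":[[0,0,-2],[0,-0.5,-2],[0,0,0]],"angular":[[0,0,0],[0,0,0],[0,0,0]],"jaw":[10,10,10]}'; python3 m.py d
```

```text
time: 8.08
tool_pos: [0.6704, -0.1243, 0.1307]
tool_rot: [-2.487, -1.911, 0.005]
ft_force: [-2.0, 0.6, -0.4]
grip_width: 0.138
t 8.08 local [ 51.2 106.5 130.7] F [-2.   0.6 -0.4] w 0.14
  need off mm [ -0.5  -5.5 -49.3] ang [-0.3 -0.   0.1] q6 -0.05
  axes
 [[ 0.258  0.966 -0.005]
 [ 0.966 -0.258  0.002]
 [ 0.001 -0.006 -1.   ]]
wrist 1860 theta [75.25483803] rms 0.0053844973629277116 [ 51.9 108.  149.7]
scene 73 theta [72.40392434] rms 0.0017384642010755274 [ 55.3  92.7 152. ]
top 0
```

```bash
python3 -m handwheel '{"offset":[[0,0,-3],[0,-0.5,-1],[0,0,0]],"angular":[[0,0,0],[0,0,0],[0,0,0]],"jaw":[10,10,10]}'; python3 m.py e
```

```text
time: 8.48
tool_pos: [0.6698, -0.1241, 0.1332]
tool_rot: [-2.487, -1.91, 0.005]
ft_force: [-0.1, 0.7, -3.6]
grip_width: 0.14
t 8.48 local [ 50.6 106.5 133.2] F [-0.1  0.7 -3.6] w 0.14
  need off mm [ -0.4  -4.9 -46.8] ang [-0.4 -0.   0.1] q6 -0.05
  axes
 [[ 0.258  0.966 -0.006]
 [ 0.966 -0.258  0.002]
 [ 0.001 -0.006 -1.   ]]
wrist 1833 theta [72.87976266] rms 0.005008956366633929 [ 51.2 107.9 151.9]
scene 72 theta [70.32910303] rms 0.0015964788031190402 [ 54.6  92.9 153.9]
top 0
```

That puts it near 71°. I'll release, lift straight off and re-measure.

```bash
python3 -m handwheel '{"offset":[[0,0,0],[0,0,0],[0,0,0],[0,0,0],[0,0,-20],[0,0,-40],[0,0,-40],[0,-30,-30],[0,-30,0],[0,0,0],[0,0,0]],"angular":[[0,0,0],[0,0,0],[0,0,0],[0,0,0],[0,0,0],[0,0,0],[0,0,0],[0,0,0],[0,0,0],[0,0,0],[0,0,0]],"jaw":[30,45,50,50,50,50,50,50,50,50,50]}'; python3 m.py f; python3 - <<'E'
import cv2
a=cv2.imread("pics/fscene.png")[215:385,185:345];cv2.imwrite("pics/fc.png",cv2.resize(a,None,fx=3.4,fy=3.4,interpolation=cv2.INTER_CUBIC))
E
```

```text
time: 9.55
tool_pos: [0.6114, -0.1087, 0.2721]
tool_rot: [-2.487, -1.91, 0.006]
ft_force: [-0.5, 0.1, 0.4]
grip_width: 0.496
t 9.55 local [ -9.8 106.2 272.1] F [-0.5  0.1  0.4] w 0.5
  need off mm [-0.3 56.5 91.7] ang [-0.4 -0.   0.1] q6 -0.05
  axes
 [[ 0.258  0.966 -0.007]
 [ 0.966 -0.258  0.002]
 [ 0.    -0.007 -1.   ]]
wrist 493 theta [73.01362123] rms 0.0008442693719260813 [ 50.4 106.8 152. ]
scene 182 theta [70.6996747] rms 0.0009593455088174839 [ 55.6 105.7 153.8]
top 0
```

View pics/fc.png

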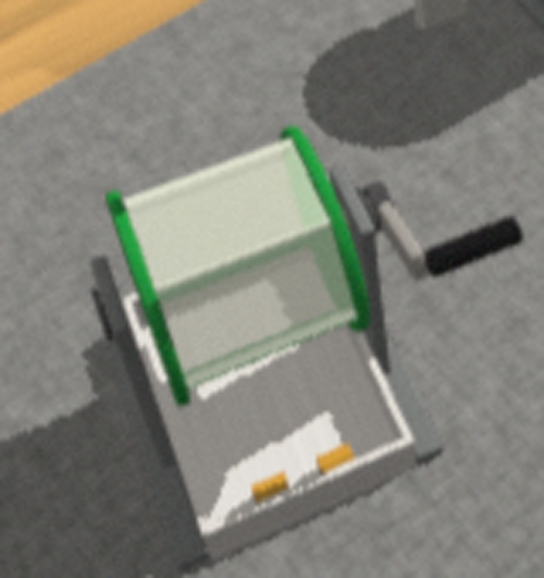

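View pics/fscene.png

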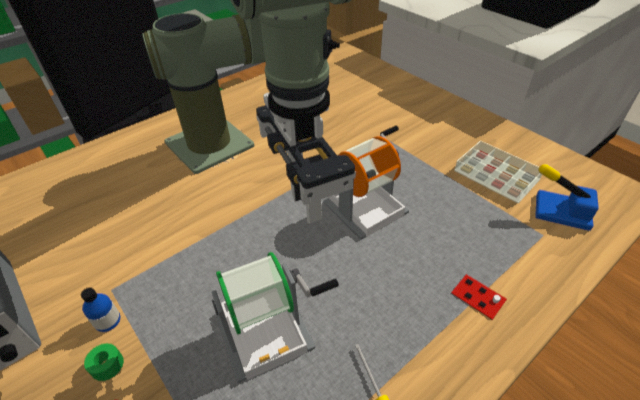

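```bash
python3 -c "
from rig import *
print(state()['ft_force']);print(finish_job())"
```

```text
[ 0.09907299 -0.32656272  0.06325093]
the job is handed in; nothing more can be done
None
```

I emptied the green barrel and handed the job in at about 9.7 s. Both brass spacers are in the tray and the port faces down.

- **What I did:** With the fingers shut, I pushed the crank over the top, away from the robot. I then pressed the grip down from above. That went about 5–6° past the target, so I gripped it lightly, lifted it back and let go.
- **Crank angle:** My last two camera readings disagree slightly. The scene camera gives 70.7° past the top and the wrist camera 73.0°, against the 70° asked. So the port is about 1–3° from straight down. The top camera gave no reading of the grip in the final checks.
- **Rest of the scene:** The orange barrel's crank looks the same as in the first picture; I checked that by eye and did not measure it. The robot was about 90 mm clear of the grip with almost no wrist force, and the readings I took during the work stayed below about 5 N.

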